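Load the sample carrier, then hold its index plunger out

TASK

Load the blue sample carrier: lay both loose red-capped tubes down inside the red bin and put the white-capped vial inside the white bin, nothing left sticking up on a rim. Only after that, take the knob of the sprung index plunger at the carrier's side, pull it straight out as far as it goes, so that the pin is clear of its hole, and finish while still gripping and holding it out there; do not let go. Leave the pot of tubes, the amber bottle and the dish where they stand.

Things in the scene. Friction and masses are not known exactly. Their poses are not given: they have to be found in the camera images.
- tube_a: a red-capped sample tube, dark red with a white label, 100 mm long, 16 mm in diameter, 14 to 28 g, lying level on the bench at the start; origin on its long axis at mid-length (8 mm above the bench), x along the tube towards the hexagonal red cap (the last 22 mm, 16 mm across flats, so it does not roll freely)
- tube_b: a second tube, the same as tube_a: 100 mm long, 16 mm in diameter, origin at mid-length on its axis, x towards its red cap
- vial: a small white-capped amber vial with a white label standing upright, 60 mm tall, glass 34 mm in diameter up to 42 mm, above it the white cap 32 mm in diameter and 18 mm high; 30 to 65 g; origin at the centre of its underside, z up
- bin_red: red bin, open on top, 130 x 130 mm outside, 50 mm high, walls and floor 4 mm thick, fixed on the station's blue deck; origin at the centre of its underside, which lies 22 mm above the bench; sides along its x and y; turned like the station. The red and the white bin may be swapped
- bin_white: white bin, open on top, 130 x 130 mm outside, 50 mm high, walls and floor 4 mm thick, fixed on the station's blue deck; origin at the centre of its underside, which lies 22 mm above the bench; sides along its x and y; turned like the station. The red and the white bin may be swapped
- station: fixed docking station: steel base 310 (x) x 200 (y) mm, blue carrier deck with both bins side by side along x. At its -y side: a yellow lug with the seat hole and, 20 mm farther out, a dark bracket 44 mm wide, 78 mm high, outer face at y = -125 mm, for the plunger. Origin on the bench under the deck's middle, z up. The plunger pulls out along the station's -y
- knob_mid (a point): middle of the plunger's knob on its axis, 60 mm above the bench, 30 mm out from the bracket when seated; moves with the plunger; axes as the station's. Black cylinder lying along y, 26 mm in diameter, 24 mm long, with a red flange 34 mm in diameter, 6 mm thick at its outer end (12 to 18 mm beyond this point); free space around
- plunger (a joint): how far the plunger is pulled out (m): 0 = seated in the hole, 0.018 = fully back against the stop. The spring pulls it in with 5 N when seated and 11 N when fully back; it returns when let go. The pin leaves the hole at 0.009
- seat_hole (a point): centre of the mouth of the seat hole in the yellow lug, 12 mm in diameter, 60 mm above the bench; axes as the station's
- pot: bystander: white pot 96 mm in diameter, 107 mm high over the red caps of the tubes fixed in it; origin at the centre of its underside
- reagent: bystander: amber bottle, 60 mm in diameter, 130 mm tall; origin at the centre of its underside
- dish: bystander: pale, flat closed round dish, 90 mm in diameter, 16 mm high; origin at the centre of its underside
Mind the look-alikes: they are no part of the job. What is shaped like the tube_b but turquoise is not meant. Leave any purple look-alike of the vial alone.

How it is judged (in metres and radians):
On the way, in this order (a step that is already met when the one before it is completed fails the run):
1. both red-capped tubes lie in the red bin and the vial is in the white bin, let go and at rest, the plunger still seated (x of tube_a in the frame of bin_red between -0.062 and 0.062 m and y of tube_a in the frame of bin_red between -0.062 and 0.062 m and z of tube_a in the frame of bin_red between 0 and 0.034 m and linear speed of each of tube_a, tube_b, vial below 0.03 m/s and contact force between the fingers and tube_a below 0.1 N and x of tube_b in the frame of bin_red between -0.062 and 0.062 m and y of tube_b in the frame of bin_red between -0.062 and 0.062 m and z of tube_b in the frame of bin_red between 0 and 0.034 m and contact force between the fingers and tube_b below 0.1 N and x of vial in the frame of bin_white between -0.062 and 0.062 m and y of vial in the frame of bin_white between -0.062 and 0.062 m and z of vial in the frame of bin_white between 0 and 0.034 m and contact force between the fingers and vial below 0.1 N and value of joint plunger below 0.004 m), for 0.2 s.
2. the plunger is pulled fully back by the gripper (value of joint plunger above 0.015 m and contact force between the fingers and plunger above 2 N), for 0.3 s.
At the end, for the whole second after the job is handed in: Both red-capped tubes in the red bin, the vial in the white bin (origin within 62 mm of the bin's centre in x and y, under 34 mm above its underside), at rest, untouched; the fingers hold the plunger past 15 of its 18 mm (over 2 N contact) through the last second (all of step 2 and x of tube_a in the frame of bin_red between -0.062 and 0.062 m and y of tube_a in the frame of bin_red between -0.062 and 0.062 m and z of tube_a in the frame of bin_red between 0 and 0.034 m and linear speed of each of tube_a, tube_b, vial below 0.03 m/s and contact force between the fingers and tube_a below 0.1 N and x of tube_b in the frame of bin_red between -0.062 and 0.062 m and y of tube_b in the frame of bin_red between -0.062 and 0.062 m and z of tube_b in the frame of bin_red between 0 and 0.034 m and contact force between the fingers and tube_b below 0.1 N and x of vial in the frame of bin_white between -0.062 and 0.062 m and y of vial in the frame of bin_white between -0.062 and 0.062 m and z of vial in the frame of bin_white between 0 and 0.034 m and contact force between the fingers and vial below 0.1 N); the arm keeps its last pose, push and grip.
It fails at once if the bystander pot is shoved more than 30 mm or tipped over (distance of pot from where it was at the start of the episode above 0.03 m or angle between pot's own z axis and vertical above 0.4 rad).
It fails at once if the bystander reagent is shoved more than 30 mm or tipped over (distance of reagent from where it was at the start of the episode above 0.03 m or angle between reagent's own z axis and vertical above 0.4 rad).
It fails at once if the bystander dish is shoved more than 30 mm or tipped over (distance of dish from where it was at the start of the episode above 0.03 m or angle between dish's own z axis and vertical above 0.4 rad).
It also fails if it takes over 72 s, if anything falls off the work surface, if the arm or the gripper's body presses on something with over 40 N, if the wrist force passes 120 N, or if a joint passes its speed limit or range.

ROBOT

A 6-joint arm with a two-finger parallel gripper is mounted at the origin on the work surface. World frame = base frame: x ahead of the robot, y to its left, z up, the work surface at z = 0. Lengths are in mm, angles in rad, forces in N, time in s.
With the tool pointing down it reaches from about 225 to 725 mm from the base axis. Payload 3.1 kg.
Tool frame: the origin (TCP) lies midway between the tips of the shut fingers; the grasp point (between the pads) lies robot.pinch_z behind it (robot.pinch_z is the distance from the TCP to the grasp point, in mm); y points along the fingers, x is the direction in which the jaws open and shut, and the axes are right-handed (so a half turn about y gives the same grasp; the last joint's range is limited). The gripper opens to 85 mm and grips with 20 to 120 N. Pads are 22 mm wide; open, the fingers measure 114 mm over their backs; the gripper's body (76 mm by 85 mm) begins 54 mm behind the grasp point. The pads swing forward as they close: fully open they stand 13 mm farther back than shut.
Start: joints at [1.184, 0.048, 0.099, 1.622, 0, 1.443], TCP at [134.366, 507.507, 231.312] pointing down, gripper open.
Joint ranges: [-2.91, 2.91], [-0.99, 1.94], [-1.21, 1.42], [-2.12, 2.29], [-1.49, 1.47], [-3.14, 3.14]. Speed limits (rad/s): [2.79, 2.79, 3.14, 3.14, 3.14, 3.14].

INTERFACE

Orientations are given as [roll, pitch, yaw] about the fixed x, y, z axes, in that order (R = Rz(yaw) Ry(pitch) Rx(roll)).
In Python, from station import robot gives the robot as it stands.
- The arm moves only by the tool apply_moves, never from a script. Its argument "deltas" is a list of rows, each a list of 7 numbers: the opening in per cent of the stroke, from 0 (shut) to 100 (fully open), then the shift along the tool's x, y, z in mm, then the turn, a rotation vector about the tool's x, y, z in rad. In form: [[hand, tx, ty, tz, wx, wy, wz], ...]. A call has 1 to 10 rows; each row shifts and turns the commanded pose from where the row before left it, along the tool's axes as they then stand; what a row does not reach is not made up. A row lasts 1/8 s, in which the tool goes at most 62.5 mm and 10.7 degrees, less where a joint would pass 70% of its speed; a pose out of reach is approached as far as the arm can. A call with a gripper value outside its range is refused whole. The fingers move at their own pace and stop on an object; "grip_force" is the grip in N (left out, the last holds). Time passes only in rows, so rows that do not move let the fingers close. It gives the time, the measured TCP pose, the force and the opening at its end, in the units of the state.
- robot.state(): the state, without advancing time (a new reading comes with each control period).
- robot.read_camera(name): name is "side" or "top"; returns (picture, depth): 400x640x3 uint8, red, green, blue; 400x640 float32, mm along the optical axis (not along the pixel's ray), 0 where there is no reading.
- robot.camera_params(name): a dict with "mtx" (3x3 intrinsics, pixels), "rvec" (rotation vector, rad) and "tvec" (3), from world to camera coordinates, as OpenCV has them. Camera axes: x right, y down, z forward; pixel columns grow to the right and rows downward; lengths in mm; the calibration is good to about 2 mm. A picture is of the moment at which its call begins. camera_params takes no time and is no camera call.
- robot.sign_off(): hands the job in, once; it reports no verdict.
The state is a dict: "time": time; "qpos": joint angles; "qvel": joint speeds; "effort": joint torques, N m; "eef_pos": TCP position; "eef_rot": TCP orientation; "contact_force": force on the tool from outside, world axes, zero at the start; "torque": the same for the moment, N m; "finger_gap": opening from 0.0 (shut) to 1.0 (fully open).
Only numpy, scipy, OpenCV 4.12 (cv2) and the standard library are available. Lean on these libraries where they do the work, as an engineer would, in place of code of your own. Each camera call takes 0.05 s, during which the arm holds its last target. There are 200 camera calls.

## Working session

There is one attempt and no reset: what is moved stays moved. The work goes in short steps, Python scripts to look and compute and a tool call to move; the robot and the scene stay as the last step left them, time stands still between calls to the robot, and variables do not carry over. Pictures are saved under pics/ and viewed, about 8 in all and at most 12, crops included, and the job is handed in when it is done.

Besides the shell and the picture viewer there is one more tool, called after "Call:" as a command line: name --pt "numbers of a row" for each row, then --argument value for the rest. apply_moves: Moves the arm, as the interface text tells. Its arguments: {"type":"object","properties":{"deltas":{"type":"array","items":{"type":"array","items":{"type":"number"}}},"grip_force":{"type":"number"}},"required":["deltas"]}

```bash
mkdir -p pics; ls
python3 - <<'E'
from station import robot
import cv2,numpy as np
for n in("top","side"):
    p,d=robot.read_camera(n); cv2.imwrite(f"pics/{n}0.png",p[:,:,::-1]); np.savez(f"pics/{n}0.npz",p=p,d=d)
    c=robot.camera_params(n);print(n,c)
print(robot.state(),robot.pinch_z)
E
```

```text
pics
top {'mtx': array([[369.94062005,   0.        , 327.73793376],
       [  0.        , 369.94062005, 199.12125904],
       [  0.        ,   0.        ,   1.        ]]), 'rvec': array([ 2.14414357, -2.12720251,  0.22038836]), 'tvec': array([-87.78810751, 601.43710881, 946.69264245])}
side {'mtx': array([[421.77868841,   0.        , 319.39331694],
       [  0.        , 421.77868841, 200.22718205],
       [  0.        ,   0.        ,   1.        ]]), 'rvec': array([ 2.23415286, -0.65725933,  0.29370188]), 'tvec': array([-525.31248662,  227.09017927,  791.41525898])}
{'time': 0.1, 'qpos': array([1.18419606e+00, 4.86940534e-02, 9.77184434e-02, 1.62203122e+00,
       2.54113183e-06, 1.44302251e+00]), 'qvel': array([ 6.24178718e-05, -1.55130708e-03,  2.28566154e-03,  1.56749523e-03,
        3.18511156e-03,  6.04614229e-04]), 'effort': array([ 1.36437073e-03, -3.39851153e+01,  3.20936358e+01,  1.58539176e-02,
       -1.83102156e-04,  1.04280949e-05]), 'eef_pos': array([134.15044152, 506.97414901, 230.20713252]), 'eef_rot': array([-1.57051213,  0.00219216,  1.31197019]), 'contact_force': array([-0.80991829, -0.32765508, -0.14528716]), 'torque': array([-0.04065462, -0.03379183,  0.00896801]), 'finger_gap': 0.9960788199815481} 18.700000000000003
```

View pics/top0.png

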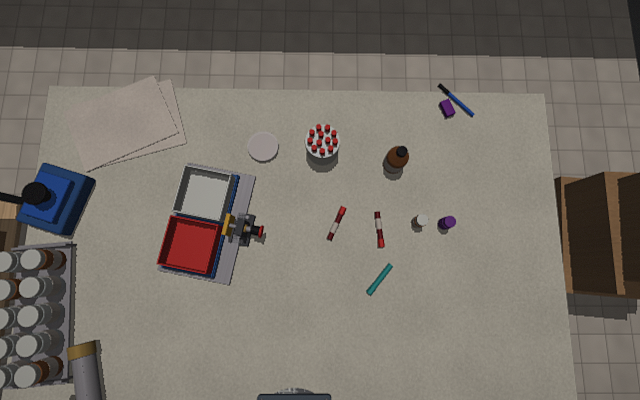

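View pics/side0.png

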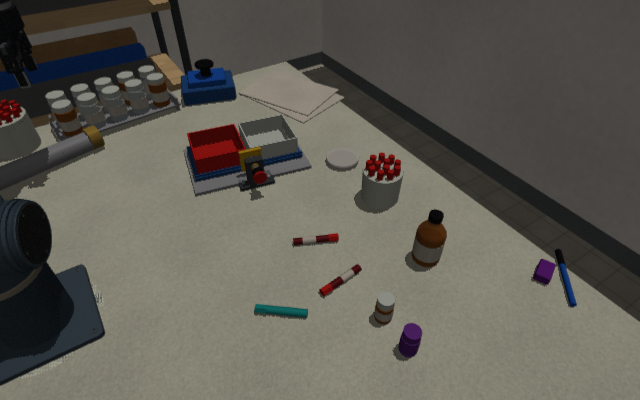

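The top view shows these things:
- The station is at about (210,220), with the white bin at (207,193), the red bin at (190,245) and the knob at (258,232).
- There are two red tubes, at (337,223) and (380,229). A turquoise look-alike is at (380,279).
- The white-capped vial is at (421,220). A purple look-alike is at (447,222).
- The dish is at (263,147), the pot at (322,142) and the amber bottle at (397,158).

The side view agrees.

```bash
cat > h.py <<'E'
from station import robot
import cv2,numpy as np
from scipy.spatial.transform import Rotation as R
def cam(n):
    c=robot.camera_params(n);return c["mtx"],cv2.Rodrigues(c["rvec"])[0],c["tvec"]
def ray(n,uv,z):
    K,r,t=cam(n);uv=np.atleast_2d(uv).astype(float)
    d=(np.linalg.inv(K)@np.c_[uv,np.ones(len(uv))].T).T@r;o=-r.T@t
    return o+d*((z-o[2])/d[:,2])[:,None]
def proj(n,P):
    K,r,t=cam(n);q=(K@(r@np.atleast_2d(P).T+t[:,None])).T;return q[:,:2]/q[:,2:]
def cloud(n,d):
    K,r,t=cam(n);v,u=np.indices(d.shape)
    c=np.stack([(u-K[0,2])/K[0,0]*d,(v-K[1,2])/K[1,1]*d,d],-1);return (c-t)@r
def mask(p,lo,hi):
    return cv2.inRange(cv2.cvtColor(p,cv2.COLOR_RGB2HSV),np.array(lo),np.array(hi))
def red(p): return mask(p,(0,120,50),(8,255,255))|mask(p,(172,120,50),(180,255,255))
def comps(m,a=15):
    n,l,s,c=cv2.connectedComponentsWithStats(m);return [(l==i,s[i],c[i]) for i in range(1,n) if s[i,4]>=a]
E
python3 - <<'E'
from h import *
np.set_printoptions(precision=1,suppress=True)
for n in("top","side"):
    f=np.load(f"pics/{n}0.npz");p,d=f["p"],f["d"];X=cloud(n,d)
    print(n,"cam",-cam(n)[1].T@cam(n)[2],"tcp px",proj(n,robot.state()["eef_pos"]))
    for nm,m in(("red",red(p)),("yel",mask(p,(18,120,80),(35,255,255)))):
        for l,s,c in comps(m,12):
            k=l&(d>0);
            print(nm,s,c,"z",np.percentile(X[k][:,2],[5,50,95]) if k.any() else 0,"ctr@8",ray(n,c,8)[0],"med",np.median(X[k],0),"at20/60",ray(n,c,60)[0])
# top: tubes as objects above the bench
f=np.load("pics/top0.npz");p,d=f["p"],f["d"];X=cloud("top",d)
for z in (4,): 
    m=((X[...,2]>z)&(d>0)&(X[...,2]<200)).astype(np.uint8)
    for l,s,c in comps(m,15):
        q=X[l];print("obj",s,c,"zmax",np.percentile(q[:,2],98),"ctr",q.mean(0))
im=cv2.resize(p[170:310,150:470],None,fx=2.5,fy=2.5,interpolation=cv2.INTER_CUBIC)
cv2.imwrite("pics/crop1.png",im[:,:,::-1])
E
```

```text
top cam [ 419.5  -61.  1042.1] tcp px [[ 31.  412.2]]
red [316 124   8  13  49] [319.2 129.8] z [ 90.8 107.2 110.2] ctr@8 [818.3 -57.9   8. ] med [782.9 -57.6 107.2] at20/60 [798.2 -58.   60. ]
red [325 125   5   5  22] [327.1 126.9] z [103.3 107.  108.9] ctr@8 [827.7 -80.9   8. ] med [788.4 -78.8 107. ] at20/60 [807.1 -79.9  60. ]
red [310 129   4   6  19] [311.5 131.6] z [104.7 106.  109.7] ctr@8 [812.3 -35.1   8. ] med [774.4 -36.4 106. ] at20/60 [792.6 -36.4  60. ]
red [332 130   4   6  21] [333.6 132.4] z [102.  107.4 109.7] ctr@8 [ 811.  -100.1    8. ] med [773.9 -97.4 107.4] at20/60 [791.3 -98.1  60. ]
red [308 137   4   6  19] [309.5 139.6] z [101.7 107.3 109.8] ctr@8 [787.6 -29.7   8. ] med [752.6 -33.3 107.3] at20/60 [769.1 -31.3  60. ]
red [326 137   4   5  18] [327.5 139.2] z [105.9 107.7 110.8] ctr@8 [789.6 -82.4   8. ] med [753.7 -80.3 107.7] at20/60 [771.  -81.3  60. ]
red [333 137   5   8  27] [334.8 140.5] z [ 86.9 106.8 110.2] ctr@8 [ 785.9 -103.7    8. ] med [ 749.9 -100.1  106.8] at20/60 [ 767.5 -101.6   60. ]
red [317 139   5   6  24] [319.  141.9] z [ 97.1 107.2
[... 4038 characters left out ...]
 8686] [207.8 223.9] zmax 78.21877877261373 ctr [535.9 242.4  31.9]
obj [326 206  20  35 215] [335.9 222.8] zmax 19.414836720818755 ctr [ 542.8 -107.1   14.6]
obj [374 210  11  38 221] [378.7 229.5] zmax 19.473829702864574 ctr [ 525.3 -226.7   14.4]
obj [411 214  17  15 185] [419.2 220.9] zmax 63.24541191219516 ctr [ 545.7 -332.    48.4]
obj [435 216  22  15 203] [446.2 222.6] zmax 63.5683205623859 ctr [ 542.1 -406.4   46.9]
obj [    0   241   102   159 11132] [ 42.7 322.8] zmax 118.783677817728 ctr [282.8 620.1  69.7]
obj [366 263  27  33 229] [379.  279.1] zmax 19.491196662383704 ctr [ 389.6 -225.    14.3]
obj [257 394  74   6 418] [293.8 396.6] zmax 15.399298548899948 ctr [92.4  0.4 11. ]
```

View pics/crop1.png

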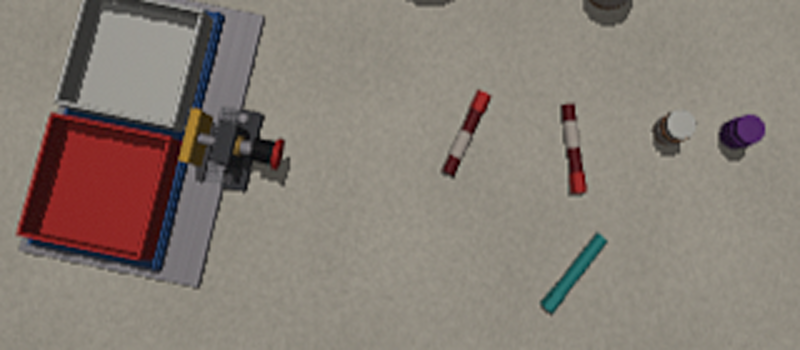

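The enlarged crop confirms the objects:
- The red-capped tubes in it are at (465,133), cap up-right, and (573,148), cap down. The turquoise one is at (573,273), so I leave it.
- The white-capped vial is at (678,128). The purple one is at (742,130), so I leave it.

Next I'll refine the poses and plan the first moves.

```bash
cat >> h.py <<'E'
def go(x,y,z,yaw,src=None):
    """local total (tx,ty,tz), wy, and rows needed to a tool-down pose"""
    if src is None:
        s=robot.state();src=np.r_[s["eef_pos"],R.from_euler("xyz",s["eef_rot"]).as_matrix()]if 0 else s
    M=R.from_euler("xyz",src["eef_rot"]);T=R.from_euler("xyz",[-np.pi/2,0,yaw])
    w=(M.inv()*T).as_rotvec();d=np.array([x,y,z])-src["eef_pos"]
    print("local shift",M.inv().apply(d).round(1),"w",w.round(3),"rows>=",max(np.linalg.norm(d)/62.5,np.linalg.norm(w)/.186).round(1),"| in target axes",T.inv().apply(d).round(1))
E
python3 - <<'E'
from h import *
np.set_printoptions(precision=1,suppress=True)
f=np.load("pics/top0.npz");p,d=f["p"],f["d"];X=cloud("top",d);D=d>0
hs=cv2.cvtColor(p,cv2.COLOR_RGB2HSV)
# red bin rim & whole station rim
st=np.zeros(d.shape,bool);st[160:290,150:250]=1
rim=st&D&(abs(X[...,2]-72)<6)&(X[...,1]>190)
print("both rims",cv2.minAreaRect(X[rim][:,:2].astype(np.float32)))
print("red rim",cv2.minAreaRect(X[rim&(red(p)>0)][:,:2].astype(np.float32)))
for nm,m in(("floor red",red(p)>0),("floor white",(hs[...,1]<40)&(hs[...,2]>130))):
    q=X[st&D&m&(abs(X[...,2]-26)<4)&(X[...,1]>190)];print(nm,len(q),cv2.minAreaRect(q[:,:2].astype(np.float32)),q.mean(0))
base=st&D&(X[...,2]<18)&(X[...,2]>5);q=X[(D)&(X[...,2]>3)&(X[...,1]>100)&(X[...,1]<400)&(X[...,0]>380)&(X[...,0]<690)&(X[...,2]<80)]
print("station footprint",cv2.minAreaRect(q[:,:2].astype(np.float32)))
# tubes/vial in both views
for n in("top","side"):
    f=np.load(f"pics/{n}0.npz");P,d=f["p"],f["d"];Y=cloud(n,d)
    for nm,c,r in(("tube a",(543,-107),60),("tube b",(525,-227),60),("vial",(546,-332),30)):
        k=(d>0)&(np.hypot(Y[...,0]-c[0],Y[...,1]-c[1])<r)&(Y[...,2]>5)&(Y[...,2]<80)
        if nm=="vial":
            q=Y[k&(Y[...,2]>56)];print(n,nm,q.mean(0),q.min(0),q.max(0))
        else:
            v,u=np.nonzero(k);g=ray(n,np.c_[u,v],9)[:,:2];b=cv2.minAreaRect(g.astype(np.float32));w=np.linalg.eigh(np.cov(g.T))[1][:,1]
            print(n,nm,"rect",b,"mean",g.mean(0),"ang",np.degrees(np.arctan2(w[1],w[0])))
    k=(d>0)&(abs(Y[...,0]-512)<35)&(abs(Y[...,1]-98)<20)&(Y[...,2]>40);q=Y[k&(red(P)>0)];print(n,"flange",q.mean(0),q.min(0),q.max(0))
go(543,-107,120,1.126)
E
```

```text
both rims ((545.6376953125, 267.2152099609375), (131.50746154785156, 269.5624084472656), 79.0101547241211)
red rim ((477.5728454589844, 280.19342041015625), (131.11106872558594, 129.6185760498047), 78.82321166992188)
floor red 1830 ((481.524658203125, 280.13970947265625), (130.44834899902344, 130.7637176513672), 78.90180206298828) [478.6 287.4  26.5]
floor white 1413 ((612.1842041015625, 260.1297912597656), (106.72709655761719, 108.5665054321289), 78.86685180664062) [611.7 259.7  26.5]
station footprint ((535.7176513671875, 249.91648864746094), (308.3719177246094, 299.74822998046875), 0.1705828607082367)
top tube a rect ((542.0181274414062, -115.62486267089844), (58.1673698425293, 107.12120819091797), 80.06166076660156) mean [ 542.7 -107.7] ang 157.3673649032724
top tube b rect ((534.1723022460938, -226.3997039794922), (100.57534790039062, 90.39637756347656), 50.275020599365234) mean [ 525.8 -226.8] ang -172.9111270928095
top vial [ 547.7 -336.4   60.3] [ 533.1 -351.1   56.7] [ 563.2 -320.5   66.5]
top flange [511.2  94.2  72.7] [497.5  89.5  61.7] [526.3  99.3  79.1]
side tube a rect ((543.57666015625, -111.62568664550781), (21.750873565673828, 100.91226959228516), 65.73492431640625) mean [ 543.8 -111.6] ang 155.29524462875688
side tube b rect ((527.3154296875, -231.8246307373047), (104.52379608154297, 18.36117935180664), 6.272268295288086) mean [ 525.5 -232. ] ang -173.3674143049978
side vial [ 547.5 -341.2   58.9] [ 532.4 -356.2   56.2] [ 564.3 -325.8   62.2]
side flange [513.   89.7  61.7] [497.7  82.   42.4] [528.  103.   76.3]
local shift [-488.6  111.1 -552.4] w [-0.   0.2 -0. ] rows>= 11.9 | in target axes [-378.3  110.2 -633.2]
```

Call:
apply_moves --pt "60 -38 9 -42.5 0 0 0" --pt "60 -38 9 -42.5 0 0 0" --pt "60 -38 9 -42.5 0 0 0" --pt "60 -38 9 -42.5 0 0 0" --pt "60 -38 9 -42.5 0 0 0" --pt "60 -38 9 -42.5 0 0 0" --pt "60 -38 9 -42.5 0 0 0" --pt "60 -38 9 -42.5 0 0 0" --pt "60 -38 9 -42.5 0 0 0" --pt "60 -38 9 -42.5 0 0 0" --grip_force 40

```text
time: 1.35
eef_pos: [448.5, 29.6, 140.7]
eef_rot: [-1.571, -0.0, 1.312]
contact_force: [0.1, 1.1, 0.6]
finger_gap: 0.597
```

```bash
python3 -c "
from h import *
print(robot.state()['eef_pos'],robot.state()['eef_rot']);go(543,-109.5,60,1.147)"
```

```text
[448.46500215  29.64246279 140.67669063] [-1.57057091e+00 -3.25668839e-04  1.31156325e+00]
local shift [-110.3   80.6 -127.1] w [-0.     0.165  0.   ] rows>= 3.0 | in target axes [ -88.    80.7 -143.4]
```

Call:
apply_moves --pt "45 0 0 0 0 0.165 0" --pt "45 -22 20 -36 0 0 0" --pt "45 -22 20 -36 0 0 0" --pt "45 -22 20 -36 0 0 0" --pt "45 -22 20 -35.5 0 0 0" --pt "45 0 0 0 0 0 0"

```text
time: 2.1
eef_pos: [541.5, -109.5, 58.0]
eef_rot: [-1.566, 0.001, 1.144]
contact_force: [-1.4, -0.7, 0.0]
finger_gap: 0.452
```

Run:
```python
from h import *
go(543,-109.5,2,1.147)
ims=[]
for n in("top","side"):
    p,d=robot.read_camera(n);u,v=proj(n,(543,-109.5,20))[0].astype(int)
    ims.append(cv2.resize(p[v-60:v+60,u-60:u+60],None,fx=3.3,fy=3.3,interpolation=cv2.INTER_CUBIC))
cv2.imwrite("pics/a1.png",np.hstack(ims)[:,:,::-1])
```

```text
local shift [ 0.7 56.  -1.6] w [-0.005 -0.003 -0.001] rows>= 0.9 | in target axes [ 0.6 56.  -1.3]
```

View pics/a1.png

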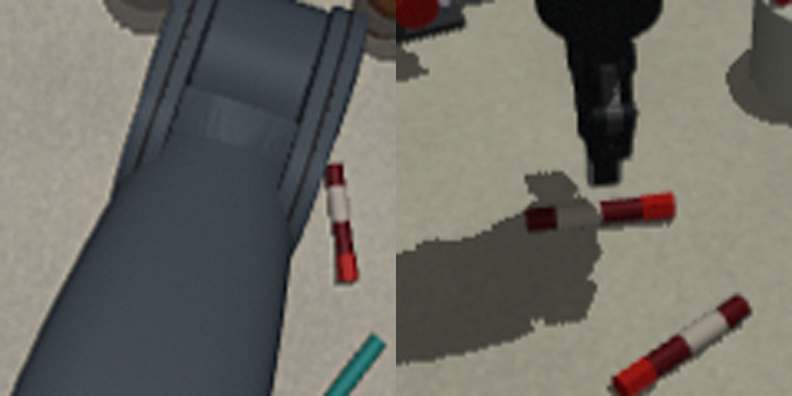

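In the side half, the fingers at (603,180) stand over the middle of tube_a at (600,212). The arm hides this tube in the top half. I'll go down and grip.

Call:
apply_moves --pt "45 0 25 -1 0 0 0" --pt "45 0 20 0 0 0 0" --pt "45 0 10 0 0 0 0" --pt "30 0 0 0 0 0 0" --pt "0 0 0 0 0 0 0" --pt "0 0 0 0 0 0 0" --pt "0 0 0 0 0 0 0" --pt "0 0 0 0 0 0 0"

```text
time: 3.2
eef_pos: [544.3, -108.5, 7.4]
eef_rot: [-1.573, -0.0, 1.147]
contact_force: [-1.0, 0.3, 2.9]
finger_gap: 0.16
```

Call:
apply_moves --pt "35 0 0 0 0 0 0" --pt "35 0 0 0 0 0 0" --pt "35 0 0 0 0 0 0"

```text
time: 3.58
eef_pos: [543.1, -108.2, 5.8]
eef_rot: [-1.57, 0.0, 1.147]
contact_force: [-0.4, -0.5, -0.3]
finger_gap: 0.349
```

Call:
apply_moves --pt "35 0 4 0 0 0 0" --pt "35 0 0 0 0 0 0" --pt "0 0 0 0 0 0 0" --pt "0 0 0 0 0 0 0" --pt "0 0 0 0 0 0 0" --pt "0 0 0 0 0 0 0"

```text
time: 4.32
eef_pos: [543.5, -108.2, 2.3]
eef_rot: [-1.571, -0.0, 1.147]
contact_force: [0.6, 0.5, -0.3]
finger_gap: 0.165
```

Call:
apply_moves --pt "0 0 -20 0 0 0 0" --pt "0 0 -50 0 0 -0.115 0" --pt "0 0 -40 0 0 -0.115 0" --pt "0 55.8 -3 19.9 0 0 0" --pt "0 55.8 -3 19.9 0 0 0" --pt "0 55.8 -3 19.9 0 0 0" --pt "0 55.8 -3 19.9 0 0 0" --pt "0 55.8 -3 19.9 0 0 0" --pt "0 55.8 -3 19.9 0 0 0" --pt "0 55.8 0 19.9 0 0 0"

```text
time: 5.58
eef_pos: [481.9, 303.9, 130.9]
eef_rot: [-1.572, -0.001, 1.377]
contact_force: [1.0, 0.3, -0.5]
finger_gap: 0.169
```

Call:
apply_moves --pt "0 0 0 0 0 0 0" --pt "0 0 0 0 0 0 0"

```text
time: 5.82
eef_pos: [481.8, 301.8, 130.1]
eef_rot: [-1.571, 0.001, 1.378]
contact_force: [-0.1, -0.5, -1.0]
finger_gap: 0.164
```

Run:
```python
from h import *
go(482,302,30,1.377)
p,d=robot.read_camera("side");u,v=proj("side",(482,302,80))[0].astype(int)
cv2.imwrite("pics/a2.png",cv2.resize(p[max(v-90,0):v+90,max(u-120,0):u+120],None,fx=3,fy=3,interpolation=cv2.INTER_CUBIC)[:,:,::-1])
```

```text
local shift [  0.3 100.1  -0.2] w [-0.     0.001 -0.001] rows>= 1.6 | in target axes [ 2.000e-01  1.001e+02 -1.000e-01]
```

View pics/a2.png

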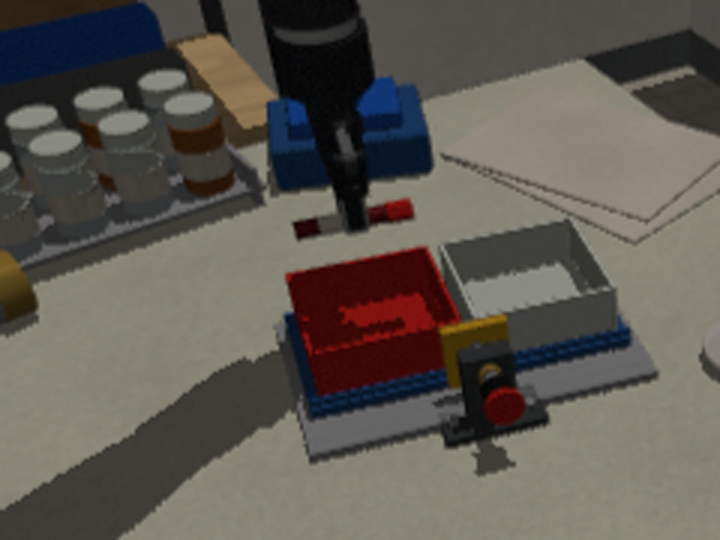

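The picture shows tube_a held level at about (353,218), above the red bin. I'll lower it, release it and rise.

Call:
apply_moves --pt "0 0 35 0 0 0 0" --pt "0 0 35 0 0 0 0" --pt "0 0 20 0 0 0 0" --pt "0 0 10 0 0 0 0" --pt "0 0 0 0 0 0 0" --pt "30 0 0 0 0 0 0" --pt "30 0 0 0 0 0 0" --pt "30 0 0 0 0 0 0" --pt "30 0 -40 0 0 0 0" --pt "30 0 -50 0 0 0 0"

```text
time: 7.12
eef_pos: [480.7, 301.4, 119.7]
eef_rot: [-1.568, 0.002, 1.377]
contact_force: [1.4, -0.1, 0.6]
finger_gap: 0.3
```

Run:
```python
from h import *
go(525.5,-228.5,60,1.691)
```

```text
local shift [-511.2   60.4 -146.1] w [-0.003 -0.314 -0.002] rows>= 8.6 | in target axes [-531.4   59.7   19. ]
```

Call:
apply_moves --pt "40 0 0 0 0 -0.157 0" --pt "40 0 0 0 0 -0.157 0" --pt "45 -59 0 2 0 0 0" --pt "45 -59 0 2 0 0 0" --pt "45 -59 0 2 0 0 0" --pt "45 -59 0 2 0 0 0" --pt "45 -59 0 2 0 0 0" --pt "45 -59 10 2 0 0 0" --pt "45 -59 20 2 0 0 0" --pt "45 -59 20 2 0 0 0"

```text
time: 8.38
eef_pos: [523.2, -170.6, 70.5]
eef_rot: [-1.573, 0.001, 1.691]
contact_force: [1.2, 0.0, -0.1]
finger_gap: 0.451
```

Call:
apply_moves --pt "45 -59 10 3 0 0 0" --pt "45 0 0 0 0 0 0" --pt "45 0 0 0 0 0 0"

```text
time: 8.75
eef_pos: [526.7, -227.4, 60.3]
eef_rot: [-1.571, -0.001, 1.69]
contact_force: [-0.9, 0.1, 0.5]
finger_gap: 0.445
```

Run:
```python
from h import *
go(525.5,-228.5,2,1.691)
ims=[]
for n,c in(("top",(480,290,30)),("side",(525,-228,20))):
    p,d=robot.read_camera(n);u,v=proj(n,c)[0].astype(int)
    ims.append(cv2.resize(p[v-60:v+60,u-60:u+60],None,fx=3.3,fy=3.3,interpolation=cv2.INTER_CUBIC))
cv2.imwrite("pics/b1.png",np.hstack(ims)[:,:,::-1])
```

```text
local shift [-1.  58.3  1.3] w [-0.    -0.001  0.001] rows>= 0.9 | in target axes [-1.  58.3  1.3]
```

View pics/b1.png

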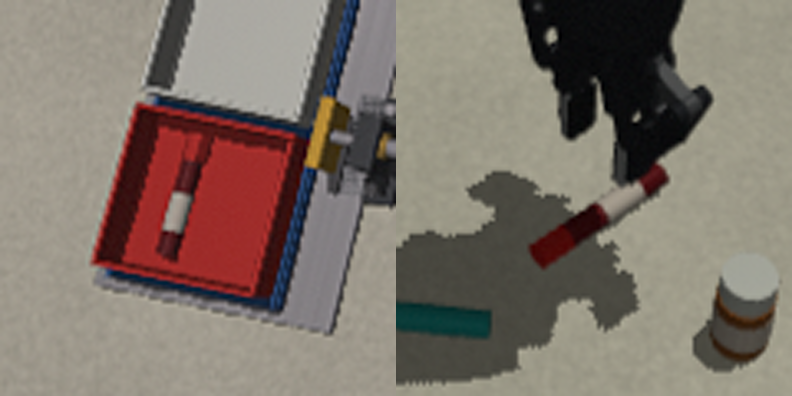

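The left half shows tube_a lying flat in the red bin at (185,197). The right half shows the jaws astride tube_b at (600,217). Descend and grip.

Call:
apply_moves --pt "45 -1 28 1 0 0 0" --pt "45 0 20 0 0 0 0" --pt "45 0 10 0 0 0 0" --pt "45 0 0 0 0 0 0" --pt "0 0 0 0 0 0 0" --pt "0 0 0 0 0 0 0" --pt "0 0 0 0 0 0 0" --pt "0 0 0 0 0 0 0"

```text
time: 9.85
eef_pos: [527.1, -229.2, 3.8]
eef_rot: [-1.573, 0.001, 1.691]
contact_force: [0.4, 0.9, 5.7]
finger_gap: 0.166
```

Call:
apply_moves --pt "0 0 -20 0 0 0 0" --pt "0 0 -55 0 0 0.157 0" --pt "0 0 -52 0 0 0.157 0" --pt "0 52 0 16.2 0 0 0" --pt "0 52 0 16.2 0 0 0" --pt "0 52 0 16.2 0 0 0" --pt "0 52 0 16.2 0 0 0" --pt "0 52 0 16.2 0 0 0" --pt "0 52 0 16.2 0 0 0" --pt "0 52 0 16.2 0 0 0"

```text
time: 11.1
eef_pos: [484.1, 151.7, 128.8]
eef_rot: [-1.57, 0.001, 1.377]
contact_force: [0.6, 0.3, -0.4]
finger_gap: 0.166
```

Call:
apply_moves --pt "0 52 0 16.2 0 0 0" --pt "0 52 0 16.2 0 0 0" --pt "0 0 0 0 0 0 0" --pt "0 0 0 0 0 0 0"

```text
time: 11.6
eef_pos: [472.7, 258.2, 128.7]
eef_rot: [-1.57, 0.001, 1.377]
contact_force: [-0.5, 0.6, -0.2]
finger_gap: 0.166
```

Run:
```python
from h import *
go(473.4,257,30,1.377)
p,d=robot.read_camera("side");X=cloud("side",d)
# tube held: red pixels near the TCP height
k=(red(p)>0)&(abs(X[...,2]-135)<25)&(np.hypot(X[...,0]-473,X[...,1]-257)<90);q=X[k]
print(len(q),q.mean(0).round(),q.min(0).round(),q.max(0).round())
```

```text
local shift [-0.9 98.7 -1. ] w [-0.001  0.    -0.001] rows>= 1.6 | in target axes [-1.  98.7 -0.9]
101 [456. 255. 134.] [423. 239. 124.] [521. 268. 141.]
```

Call:
apply_moves --pt "0 -1 35 -1 0 0 0" --pt "0 0 35 0 0 0 0" --pt "0 0 18 0 0 0 0" --pt "0 0 10 0 0 0 0" --pt "0 0 0 0 0 0 0" --pt "28 0 0 0 0 0 0" --pt "28 0 0 0 0 0 0" --pt "28 0 0 0 0 0 0" --pt "28 0 -40 0 0 0 0" --pt "28 0 -50 0 0 0 0"

```text
time: 12.9
eef_pos: [472.4, 257.0, 120.8]
eef_rot: [-1.568, 0.002, 1.377]
contact_force: [0.6, 1.1, 0.4]
finger_gap: 0.28
```

Run:
```python
from h import *
go(547.5,-338,90,0)
```

```text
local shift [-569.4   31.3 -188.2] w [-1.000e-03  1.377e+00 -4.000e-03] rows>= 9.6 | in target axes [  75.1   30.8 -595. ]
```

Call:
apply_moves --pt "28 -57 0 -18.8 0 0 0" --pt "70 -57 0 -18.8 0 0 0" --pt "70 -57 0 -18.8 0 0 0" --pt "70 -57 0 -18.8 0 0 0" --pt "70 -57 0 -18.8 0 0 0" --pt "70 -57 0 -18.8 0 0 0" --pt "70 -57 0 -18.8 0 0 0" --pt "70 -57 0 -18.8 0 0 0" --pt "70 -57 0 -18.8 0 0 0" --pt "70 -56 0 -18.8 0 0 0"

```text
time: 14.15
eef_pos: [548.9, -339.1, 121.6]
eef_rot: [-1.572, 0.0, 1.377]
contact_force: [1.0, 0.2, -0.2]
finger_gap: 0.697
```

Call:
apply_moves --pt "70 0 0 0 0 0.172 0" --pt "70 0 0 0 0 0.172 0" --pt "70 0 0 0 0 0.172 0" --pt "70 0 0 0 0 0.172 0" --pt "70 0 0 0 0 0.172 0" --pt "70 0 0 0 0 0.172 0" --pt "70 0 0 0 0 0.172 0" --pt "70 0 0 0 0 0.172 0" --pt "70 0 0 0 0 0 0"

```text
time: 15.28
eef_pos: [548.8, -337.0, 121.4]
eef_rot: [-1.571, -0.0, 0.003]
contact_force: [-0.0, 0.4, -0.1]
finger_gap: 0.701
```

Run:
```python
from h import *
go(547.5,-338,12,0)
ims=[]
for n,c in(("top",(500,270,30)),("side",(547,-338,60))):
    p,d=robot.read_camera(n);u,v=proj(n,c)[0].astype(int)
    ims.append(cv2.resize(p[v-60:v+60,u-60:u+60],None,fx=3.3,fy=3.3,interpolation=cv2.INTER_CUBIC))
    if n=="top":
        st,ds=p,d
cv2.imwrite("pics/c1.png",np.hstack(ims)[:,:,::-1])
X=cloud("top",ds)
k=(red(st)>0)&(abs(X[...,0]-512)<35)&(abs(X[...,1]-95)<20)&(X[...,2]>40);print("flange",X[k].mean(0).round(1),X[k].min(0).round(1),X[k].max(0).round(1))
hs=cv2.cvtColor(st,cv2.COLOR_RGB2HSV)
k=(hs[...,2]<60)&(abs(X[...,0]-514)<25)&(X[...,1]>95)&(X[...,1]<122)&(X[...,2]>55)&(X[...,2]<80);print("black knob",k.sum(),X[k].mean(0).round(1),X[k].min(0).round(1),X[k].max(0).round(1))
```

```text
local shift [ -1.3 109.4  -0.9] w [0.    0.003 0.   ] rows>= 1.8 | in target axes [ -1.3 109.4  -1. ]
flange [511.2  94.   71.5] [497.4  89.4  52.2] [526.2  99.4  80.1]
black knob 76 [515.  109.5  70.7] [502.6  97.7  64. ] [529.1 120.8  77.9]
```

View pics/c1.png

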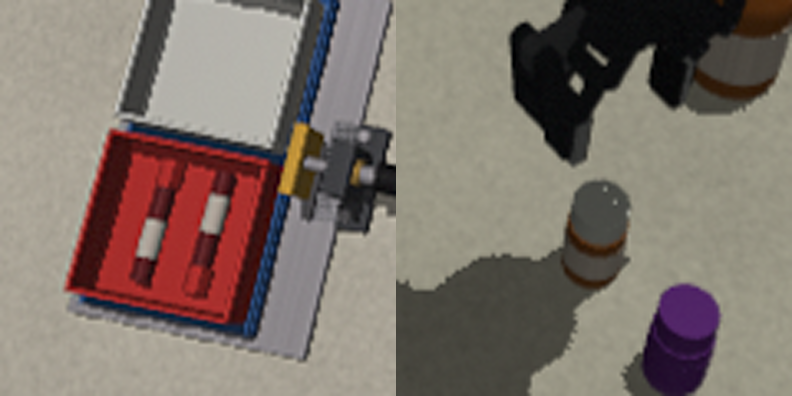

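Left half: both tubes lie flat in the red bin at (155,225) and (210,230). Right half: the jaws are above and either side of the white-capped vial at (598,230), well clear of the purple one at (682,340).

Call:
apply_moves --pt "70 -1 40 -1 0 0 0" --pt "70 0 40 0 0 0 0" --pt "70 0 18 0 0 0 0" --pt "70 0 9 0 0 0 0" --pt "50 0 0 0 0 0 0" --pt "20 0 0 0 0 0 0" --pt "20 0 0 0 0 0 0" --pt "20 0 0 0 0 0 0" --pt "20 0 0 0 0 0 0" --grip_force 30

```text
time: 16.5
eef_pos: [548.8, -338.9, 16.0]
eef_rot: [-1.573, -0.003, 0.001]
contact_force: [0.5, 0.2, 5.2]
finger_gap: 0.388
```

Call:
apply_moves --pt "20 0 -20 0 0 0 0" --pt "20 0 -52 0 0 0 0" --pt "20 0 -53 0 0 0 0" --pt "20 0 0 54 0 0 0" --pt "20 0 0 54 0 0 0" --pt "20 0 0 54 0 0 0" --pt "20 0 0 54 0 0 0" --pt "20 9 0 54 0 0 0" --pt "20 9 0 54 0 0 0" --pt "20 9 0 54 0 0 0"

```text
time: 17.75
eef_pos: [574.1, 41.7, 140.1]
eef_rot: [-1.571, -0.0, 0.001]
contact_force: [0.8, -0.5, -0.7]
finger_gap: 0.387
```

Call:
apply_moves --pt "20 9 0 54 0 0 0" --pt "20 9 0 54 0 0 0" --pt "20 9 0 54 0 0 0" --pt "20 9 0 53 0 0 0" --pt "20 0 0 0 0 0 0" --pt "20 0 0 0 0 0 0"

```text
time: 18.5
eef_pos: [609.7, 254.9, 139.4]
eef_rot: [-1.572, 0.001, 0.002]
contact_force: [-0.5, -1.3, -0.2]
finger_gap: 0.388
```

Run:
```python
from h import *
go(612,254,42,0)
p,d=robot.read_camera("side");u,v=proj("side",(612,254,100))[0].astype(int)
cv2.imwrite("pics/c2.png",cv2.resize(p[max(v-80,0):v+80,u-110:u+110],None,fx=3,fy=3,interpolation=cv2.INTER_CUBIC)[:,:,::-1])
```

```text
local shift [ 2.3 97.4 -0.8] w [ 0.001  0.002 -0.001] rows>= 1.6 | in target axes [ 2.3 97.4 -0.9]
```

View pics/c2.png

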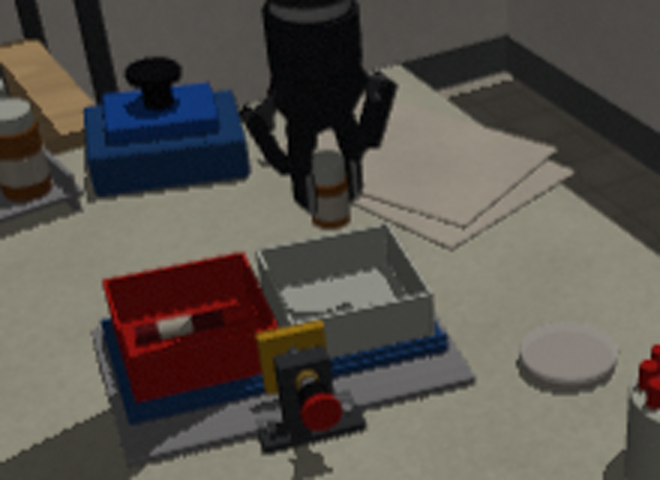

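The picture shows the vial held upright at about (330,190), over the white bin. I'll lower and release it.

Call:
apply_moves --pt "20 2 35 -1 0 0 0" --pt "20 0 35 0 0 0 0" --pt "20 0 18 0 0 0 0" --pt "20 0 9 0 0 0 0" --pt "20 0 0 0 0 0 0" --pt "60 0 0 0 0 0 0" --pt "60 0 0 0 0 0 0" --pt "60 0 0 0 0 0 0" --pt "60 0 -45 0 0 0 0" --pt "60 0 -60 0 0 0 0"

```text
time: 19.8
eef_pos: [610.4, 253.5, 145.6]
eef_rot: [-1.572, 0.005, 0.001]
contact_force: [0.5, 1.7, 0.7]
finger_gap: 0.597
```

Run:
```python
from h import *
go(514.5,109,140,-0.194)
```

```text
local shift [ -96.     6.3 -144.4] w [ 0.002  0.195 -0.005] rows>= 2.8 | in target axes [ -66.2    5.6 -160.3]
```

Call:
apply_moves --pt "60 0 0 0 0 0.097 0" --pt "60 0 0 0 0 0.097 0" --pt "60 -22 0 -52 0 0 0" --pt "60 -22 0 -52 0 0 0" --pt "60 -22 0 -53 0 0 0" --pt "60 0 0 0 0 0 0" --pt "60 0 0 0 0 0 0"

```text
time: 20.68
eef_pos: [517.9, 112.7, 147.9]
eef_rot: [-1.57, -0.002, -0.193]
contact_force: [0.9, 0.3, 0.6]
finger_gap: 0.6
```

Run:
```python
from h import *
go(515.1,112,42,-0.194)
ims=[]
for n,c in(("top",(530,220,50)),("side",(530,190,60))):
    p,d=robot.read_camera(n);u,v=proj(n,c)[0].astype(int)
    ims.append(cv2.resize(p[v-66:v+66,u-66:u+66],None,fx=3,fy=3,interpolation=cv2.INTER_CUBIC))
cv2.imwrite("pics/d1.png",np.hstack(ims)[:,:,::-1])
```

```text
local shift [ -2.8 105.9  -1.4] w [-0.001  0.001  0.002] rows>= 1.7 | in target axes [ -2.6 105.9  -1.3]
```

View pics/d1.png

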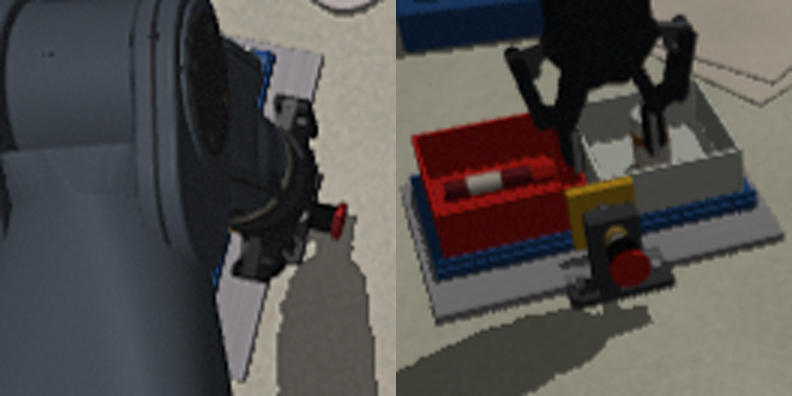

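The picture shows the vial standing inside the white bin at (650,140) in the right half. The plunger is still seated, with its knob at (628,268). Descend around the knob, shifting 3 mm sideways.

Call:
apply_moves --pt "60 -2.5 35 -1 0 0 0" --pt "60 0 35 0 0 0 0" --pt "60 0 20 0 0 0 0" --pt "60 0 15 0 0 0 0" --pt "60 0 0 0 0 0 0" --pt "60 0 0 0 0 0 0"

```text
time: 21.52
eef_pos: [515.7, 112.4, 43.4]
eef_rot: [-1.57, -0.002, -0.193]
contact_force: [-0.3, 0.2, 0.6]
finger_gap: 0.598
```

Call:
apply_moves --pt "40 0 0 0 0 0 0" --pt "10 0 0 0 0 0 0" --pt "10 0 0 0 0 0 0" --pt "10 0 0 0 0 0 0" --pt "10 0 0 0 0 0 0" --pt "10 0 0 0 0 0 0" --grip_force 60

```text
time: 22.28
eef_pos: [515.4, 112.1, 43.7]
eef_rot: [-1.57, -0.002, -0.193]
contact_force: [0.1, -0.5, 5.9]
finger_gap: 0.278
```

The gap of about 24 mm matches the 26 mm black cylinder, with the usual 2 mm squeeze, and not the flange. Pull straight out.

Call:
apply_moves --pt "10 0 0 -4 0 0 0" --pt "10 0 0 -4 0 0 0" --pt "10 0 0 -4 0 0 0" --pt "10 0 0 -4 0 0 0" --pt "10 0 0 -2 0 0 0" --pt "10 0 0 0 0 0 0" --pt "10 0 0 0 0 0 0" --grip_force 80

```text
time: 23.15
eef_pos: [512.7, 98.2, 43.8]
eef_rot: [-1.562, -0.002, -0.191]
contact_force: [1.7, 8.9, 4.3]
finger_gap: 0.272
```

Call:
apply_moves --pt "10 0 0 -3 0 0 0" --pt "10 0 0 -3 0 0 0" --pt "10 0 0 0 0 0 0" --pt "10 0 0 0 0 0 0"

```text
time: 23.65
eef_pos: [512.0, 94.5, 43.8]
eef_rot: [-1.556, -0.002, -0.19]
contact_force: [2.5, 15.1, 3.1]
finger_gap: 0.277
```

Call:
apply_moves --pt "10 0 0 -3 0 0 0" --pt "10 0 0 0 0 0 0" --pt "10 0 0 0 0 0 0" --pt "10 0 0 0 0 0 0"

```text
time: 24.15
eef_pos: [512.0, 94.5, 43.9]
eef_rot: [-1.55, -0.002, -0.189]
contact_force: [3.6, 20.3, 1.7]
finger_gap: 0.277
```

Run:
```python
from h import *
n="side";p,d=robot.read_camera(n);u,v=proj(n,(530,170,60))[0].astype(int)
cv2.imwrite("pics/e1.png",cv2.resize(p[v-66:v+66,u-90:u+90],None,fx=4,fy=4,interpolation=cv2.INTER_CUBIC)[:,:,::-1])
X=cloud(n,d);k=(red(p)>0)&(abs(X[...,0]-510)<35)&(abs(X[...,1]-75)<28)&(X[...,2]>40)&(X[...,2]<85);print("flange",k.sum(),X[k].mean(0).round(1),"was 513 89.7 61.7")
```

```text
flange 126 [509.   71.3  61.9] was 513 89.7 61.7
```

View pics/e1.png

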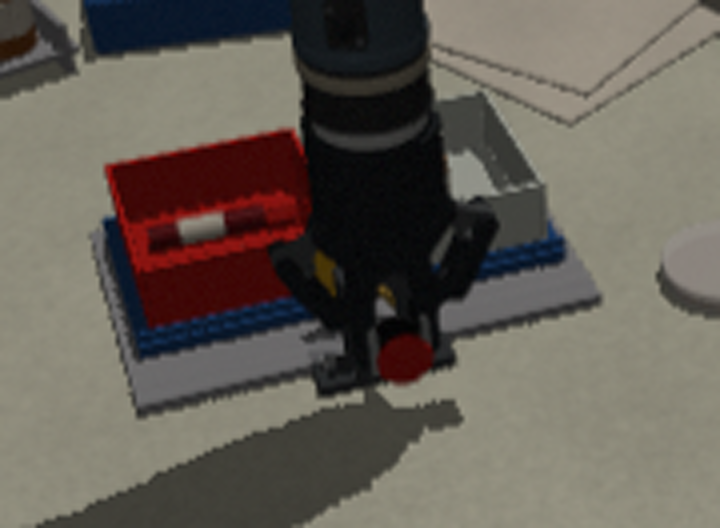

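The flange at (405,357) has moved 18.8 mm outward, so the plunger is against its stop with the fingers on the knob. The force has risen to 20 N with no further motion, which also means the stop. Handing in.

```bash
python3 -c "
from station import robot
print(robot.sign_off());s=robot.state();print(s['time'],s['eef_pos'],s['contact_force'],s['finger_gap'])"
```

```text
the job is handed in; nothing more can be done
None
the job is handed in; nothing more can be done
```

I loaded the carrier and handed the job in at about 24 s of the 72 s allowed, with the gripper still holding the plunger out. No verdict was reported.

- **Tubes and vial:** Both red-capped tubes were lying flat in the red bin in the top view before I fetched the vial. The vial was standing in the white bin in the side view before the plunger was touched. After that, the arm partly hid the bins. In the last picture one tube is visible in place, but I could not see the other tube or the vial.
- **Plunger:** The flange moved about 18.8 mm by camera and the tool moved 17.9 mm, against an 18 mm stroke. The pull then rose from 15 to 20 N with no more travel, so it is against the stop. The finger gap of about 24 mm fits a grip on the black part of the knob, with the 2 mm squeeze I also saw on the tubes.
- **Bystanders and look-alikes:** I never reached for the pot, bottle, dish, turquoise tube or purple vial, and planned the moves to stay clear of them. I did not measure their positions again at the end.
- **Disagreements:** The two cameras differed by 4–5 mm in y, so I used values in between. The first grip on tube_a looked high, so I opened, went 4 mm lower and gripped again. After hand-in the robot returned no final state reading.

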